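# Pin the feeder cup's arm

### The job

Someone has lined the holes of the feeder cup's bracket up again. Pull the blue-handled quick-release pin up out of its yellow storage block and push it all the way down through the holes of the red bracket that carries the aluminium cup, until its flange sits on the bracket, then let go. Leave the glass jar where it stands.

Things in the scene. Friction and masses are not known exactly. Their poses are not given: they have to be found in the camera images.
- pin_grip (a point): Centre of the pin's upright round blue grip, 26 mm across, 48 mm tall; z runs up along the pin. Below the grip: a steel flange 32 mm across, 5 mm thick, its underside 29 mm below this point, then a shank 16 mm across, 58 mm long, the last 16 mm tapering to a 6 mm nose, with a groove near the flange that sprung catches in the holes hold. Mass 0.10 to 0.20 kg.
- cup_hole (a point): Centre of the mouth of the hole to use, on the red bracket's top face (100 x 90 mm, fixed, 70 mm high). Vertical hole 23 mm across, countersunk, deeper than the shank. Catches inside: pushing takes about 5 to 10 N, the pin won't drop in; home, pin_grip is 29 mm above. x points to the cup (138 mm off, 100 mm across, rim 12 mm above). The like bracket with an empty ring is blocked.
- store: Yellow steel storage block, fixed, 80 mm square, 70 mm high, on a dark base plate 110 mm square; origin under its centre, on the counter. The pin starts upright and fully home in the hole in its top. Catches inside hold the groove: pulling straight up takes about 8 to 16 N for the first 10 mm, then a few N of drag until the nose is clear (58 mm).
- jar_center (a point): Bystander: centre of a closed glass jar with a steel lid, 68 mm across and 90 mm high, standing on the counter; this point is 45 mm above it.
Mind the look-alikes: they are no part of the job. There is more than one size of the part that bears pin_grip; the job needs the smallest.

How it is judged:
By the outcome, as a careful person would: the job done as asked, in the order asked, and still so for the second after the job is handed in, with the robot touching nothing.
It also fails if it takes over 48 s, if anything falls off the work surface, if the arm or the gripper's body presses on something with over 40 N, if the wrist force passes 120 N, or if a joint passes its speed limit or range.

### The arm

A 6-joint arm with a two-finger parallel gripper is mounted at the origin on the work surface. World frame = base frame: x ahead of the robot, y to its left, z up, the work surface at z = 0. Lengths are in mm, angles in degrees, forces in N, time in s.
With the tool pointing down it reaches from about 250 to 725 mm from the base axis. Payload 9.7 kg.
Tool frame: the origin (TCP) lies on the centre line of the jaws, within the pads' length; the fingertips stand 19 mm ahead of it and the grasp point (between the pads) is the TCP; x points along the fingers, y is the direction in which the jaws open and shut, and the axes are right-handed (so a half turn about x gives the same grasp; the last joint's range is limited). The gripper opens to 85 mm and grips with 20 to 120 N. Pads are 22 mm wide; open, the fingers measure 114 mm over their backs; the gripper's body (76 mm by 85 mm) begins 54 mm behind the grasp point. The pads swing forward as they close: fully open they stand 13 mm farther back than shut.
Start: joints at [-71.276, 4.979, 10.078, 95.1, 0, 90], TCP at [176.555, -520.889, 250.284] pointing down, gripper open.
Joint ranges: [-179.16, 179.16], [-48.56, 103.87], [-65.8, 70.77], [-126.05, 130.52], [-82.76, 87.17], [-180, 180]. Speed limits (degrees/s): [127.2, 127.2, 147.25, 180, 180, 180].

### API

Orientations are given as a 3x3 rotation matrix whose columns are the frame's x, y, z axes.
In Python, from plant import telemetry, cams, arm gives the robot as it stands.
- The arm moves only by the tool send_rows, never from a script. Its argument "increments" is a list of rows, each an object of numbers: "dx", "dy", "dz": the shift along the tool's x, y, z in cm; "wx", "wy", "wz": the turn, a rotation vector about the tool's x, y, z in degrees; "fingers": the opening, from 0 (shut) to 1 (fully open). In form: [{"dx": .., "dy": .., "dz": .., "wx": .., "wy": .., "wz": .., "fingers": ..}, ...]. A call has 1 to 8 rows; each row shifts and turns the commanded pose from where the row before left it, along the tool's axes as they then stand; what a row does not reach is not made up. A row lasts 1/12 s, in which the tool goes at most 41.7 mm and 7.16 degrees, less where a joint would pass 70% of its speed; a pose out of reach is approached as far as the arm can. A call with a gripper value outside its range is refused whole. The fingers move at their own pace and stop on an object; the grip force is fixed at half the most. Time passes only in rows, so rows that do not move let the fingers close. It gives the time, the measured TCP pose, the force and the opening at its end, in the units of the state.
- telemetry.state(): the state, without advancing time (a new reading comes with each control period).
- cams.get_image(name): name is "scene" or "top" or "wrist"; returns the picture (420x560x3 uint8, red, green, blue); there is no depth.
- cams.get_calibration(name): a dict with "fx", "fy", "cx", "cy" (pixels), "k1" (the pictures are not rectified: a ray, as slopes to the right and down, at radius r is drawn at 1 + k1 r^2 times it, then the intrinsics apply), "rvec" (rotation vector, rad) and "tvec" (3), from world to camera coordinates, as OpenCV has them; the wrist camera has in their place "hand_eye" (4x4, takes a point from camera to tool coordinates, whose origin is the TCP and whose axes are the tool frame's). Camera axes: x right, y down, z forward; pixel columns grow to the right and rows downward; lengths in mm; the calibration is good to about 2 mm. A picture is of the moment at which its call begins: read the wrist's pose just before it. get_calibration takes no time and is no camera call.
- arm.finish_job(): hands the job in, once; it reports no verdict.
The state is a dict: "time_s": time; "joint_positions": joint angles; "dq": joint speeds; "tau": joint torques, N m; "eef_pos": TCP position; "tcp_rot": TCP orientation; "wrist_force": force on the tool from outside, world axes, zero at the start; "wrist_torque": the same for the moment, N m; "width": finger opening in mm.
Only numpy, scipy, OpenCV 4.12 (cv2) and the standard library are available. Lean on these libraries where they do the work, as an engineer would, in place of code of your own. Each camera call takes 0.05 s, during which the arm holds its last target. There are 200 camera calls.

## Working session

There is one attempt and no reset: what is moved stays moved. The work goes in short steps, Python scripts to look and compute and a tool call to move; the robot and the scene stay as the last step left them, time stands still between calls to the robot, and variables do not carry over. Pictures are saved under pics/ and viewed, about 8 in all and at most 12, crops included, and the job is handed in when it is done.

Besides the shell and the picture viewer there is one more tool, called after "Emit:" as name(argument=value, ...), one argument or row to a line, values as JSON. send_rows: Moves the arm, as the interface text tells. Its arguments: {"type":"object","properties":{"increments":{"type":"array"}},"required":["increments"]}

```bash
mkdir -p pics; ls
cat > h.py <<'E'
import numpy as np, cv2
from plant import telemetry, cams, arm
def snap(n,f):
    im=cams.get_image(n); cv2.imwrite(f'pics/{f}.png',im[:,:,::-1]); return im
def ext(n,st=None):
    c=cams.get_calibration(n)
    if 'hand_eye' in c:
        H=np.array(c['hand_eye']); R=np.array(st['tcp_rot']); 
        Rw=R@H[:3,:3]; o=R@H[:3,3]+np.array(st['eef_pos'])
    else:
        Rc=cv2.Rodrigues(np.array(c['rvec'],float))[0]; Rw=Rc.T; o=-Rc.T@np.array(c['tvec'],float).ravel()
    return c,Rw,o
def ray(n,uv,st=None):
    c,Rw,o=ext(n,st)
    x=(uv[0]-c['cx'])/c['fx']; y=(uv[1]-c['cy'])/c['fy']
    rd=np.hypot(x,y); r=rd
    for _ in range(30): r=rd/(1+c['k1']*r*r)
    s=r/rd if rd>0 else 1
    return o,Rw@np.array([x*s,y*s,1])
def at_z(n,uv,z,st=None):
    o,d=ray(n,uv,st); return o+d*(z-o[2])/d[2]
def tri(rays):
    A=np.zeros((3,3));b=np.zeros(3)
    for o,d in rays:
        d=d/np.linalg.norm(d);P=np.eye(3)-np.outer(d,d);A+=P;b+=P@o
    p=np.linalg.solve(A,b)
    return p,[float(np.linalg.norm(np.cross(p-o,d/np.linalg.norm(d)))) for o,d in rays]
def proj(n,p,st=None):
    c,Rw,o=ext(n,st); q=Rw.T@(np.array(p)-o); x,y=q[:2]/q[2]; s=1+c['k1']*(x*x+y*y)
    return np.array([c['fx']*x*s+c['cx'],c['fy']*y*s+c['cy']])
E
python3 - <<'E'
from h import *
a=snap('scene','s0');b=snap('top','t0')
for n in('scene','top'):print(n,ext(n)[2], cams.get_calibration(n))
print(telemetry.state())
E
```

```text
pics
scene [1256.43163241  391.46334708  726.72234963] {'fx': 536.5578982764308, 'fy': 536.5578982764308, 'cx': 272.52457637922276, 'cy': 208.97302011978448, 'k1': -0.07686347500468943, 'rvec': array([ 1.35363235,  2.02391206, -1.0248176 ]), 'tvec': array([ 126.35453262, -196.33921032, 1485.08411178])}
top [369.19140083  44.20995576 906.72113585] {'fx': 396.6940359012379, 'fy': 396.6940359012379, 'cx': 274.8854123609418, 'cy': 208.17121455321373, 'k1': -0.01846333635744693, 'rvec': array([ 2.14952838, -2.12292818,  0.15982144]), 'tvec': array([ 45.36569114, 506.85413006, 837.52067064])}
{'time_s': 0.1, 'joint_positions': array([-7.12756947e+01,  5.00876584e+00,  1.00398116e+01,  9.50988754e+01,
        1.04119853e-03,  8.99991719e+01]), 'dq': array([-0.03458568, -0.00885913,  0.04108141,  0.01305098,  0.11451989,
       -0.03630303]), 'tau': array([ 1.26001800e-03, -5.21558082e+01,  4.65656984e+01,  1.59427605e-02,
        2.88774368e-05,  2.93061021e-05]), 'eef_pos': array([ 176.50744085, -520.72620769,  249.65342728]), 'tcp_rot': array([[-3.62822821e-04,  3.21028240e-01, -9.47069553e-01],
       [ 1.12702747e-03, -9.47068882e-01, -3.21028445e-01],
       [-9.99999299e-01, -1.18384985e-03, -1.81894410e-05]]), 'wrist_force': array([ 0.77035406, -0.01761177,  0.14712951]), 'wrist_torque': array([-0.00997394, -0.00020478, -0.03829432]), 'width': 85.35047743452967}
```

View pics/s0.png

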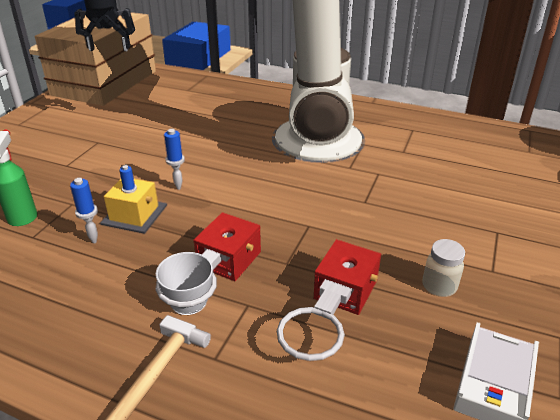

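View pics/t0.png

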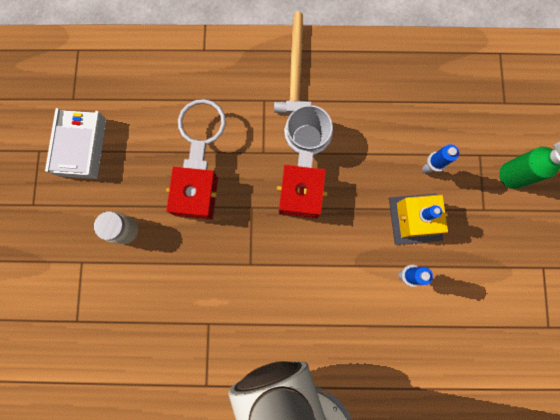

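The blue-handled pins are at scene (83,200), (174,148) and (127,180). The last is the smallest and stands in the yellow block, so it fits. There are two red brackets: one at scene (228,235) / top (302,190) carries the cup (the target), and one at scene (348,265) carries the empty ring (not it). The jar is at scene (444,268). I'll confirm in enlarged crops.

Run:
```python
import cv2,numpy as np
s=cv2.imread('pics/s0.png');t=cv2.imread('pics/t0.png')
def c(im,x,y,w,h,k):return cv2.resize(im[y:y+h,x:x+w],None,fx=k,fy=k,interpolation=cv2.INTER_CUBIC)
A=np.vstack([np.hstack([c(s,95,155,80,60,5),c(s,190,205,80,60,5)]),np.hstack([c(t,385,180,80,60,5),c(t,262,160,80,60,5)])])
cv2.imwrite('pics/c0.png',A)
```

```text
(no output)
```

View pics/c0.png

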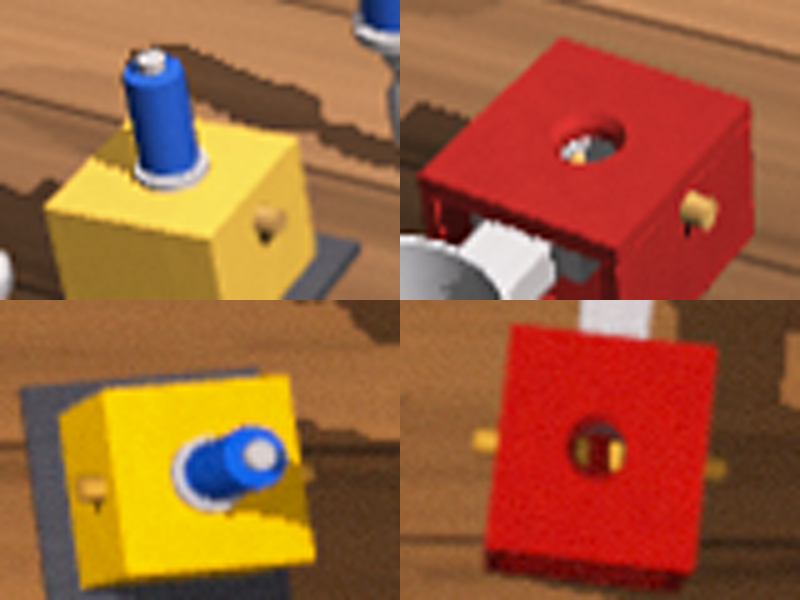

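The crop shows the small pin fully home in the yellow block, with the grip axis at scene (127,178). It also shows the cup bracket's hole at scene (228,233) and top (301.4,189.2), with gold catches inside and nothing blocking it.

Run:
```python
from h import *
np.set_printoptions(precision=1,suppress=True)
print('hole',at_z('scene',(228,233),70),at_z('top',(301.4,189.2),70),tri([ray('scene',(228,233)),ray('top',(301.4,189.2))]))
print('pin top',at_z('scene',(125.4,168),124),at_z('top',(436.6,211.4),124),tri([ray('scene',(125.4,168)),ray('top',(436.6,211.4))]))
print('flange',at_z('top',(426.6,214.8),73),at_z('scene',(129.2,189.5),73))
# block top corners scene/top
B=lambda x,y:(385+x/5,180+(y-300)/5)
for p in [(103,387),(290,376),(315,560),(124,572)]:print('store',at_z('top',B(*p),70))
C=lambda x,y:(262+(x-400)/5,160+(y-300)/5)
for p in [(512,325),(718,345),(695,570),(487,550)]:print('br',at_z('top',C(*p),70))
print('jar',at_z('top',(109,227),90),'big1',at_z('top',(452,152),150),'big2',at_z('top',(425,276),150))
print('cup',at_z('top',(308,128),82))
print('tool',proj('top',[176,-520,250]))
print(cams.get_calibration('wrist'))
```

```text
hole [544.3  -3.3  70. ] [543.5  -5.1  70. ] (array([543.4,  -4.5,  69. ]), [0.6647851571489393, 0.6647851571489309])
pin top [ 489.3 -271.1  124. ] [ 490.3 -271.9  124. ] (array([ 490. , -271.1,  124.5]), [0.5315798877654327, 0.5315798877655004])
flange [ 490.6 -270.8   73. ] [ 494.8 -267.5   73. ]
store [ 528.2 -228.6   70. ]
store [ 534.  -309.3   70. ]
store [ 454.8 -315.7   70. ]
store [ 448.8 -234.4   70. ]
br [596.7  32.   70. ]
br [588.8 -57.4  70. ]
br [490.1 -46.9  70. ]
br [497.7  41.7  70. ]
jar [454.5 396.   90. ] big1 [ 605.5 -298.1  150. ] big2 [ 363.  -233.4  150. ]
cup [677.  -18.4  82. ]
tool [633.4 398.3]
{'fx': 316.69289642267796, 'fy': 316.69289642267796, 'cx': 282.1213599184359, 'cy': 208.09411193974483, 'k1': -0.013166902670055412, 'hand_eye': array([[  -0. ,   -0.3,    1. , -123.5],
       [   1. ,    0. ,    0. ,    1. ],
       [  -0. ,    1. ,    0.3,  -67.6],
       [   0. ,    0. ,    0. ,    1. ]])}
```

Both views agree within 1–2 mm and the heights check out (hole z 69, grip top 124). The pin is at (490.3,-271.3), the hole at (543.6,-4.6). I'll keep the tool orientation and translate to above the pin.

Emit:
send_rows(
  increments=[
    {"dy": -1, "dz": -2.7, "fingers": 1},
    {"dy": -1, "dz": -2.7, "fingers": 1},
    {"dy": -1, "dz": -2.7, "fingers": 1},
    {"dy": -1, "dz": -2.7, "fingers": 1},
    {"dy": -1, "dz": -2.7, "fingers": 1},
    {"dy": -1, "dz": -2.7, "fingers": 1},
    {"dy": -1, "dz": -2.7, "fingers": 1},
    {"dy": -1, "dz": -2.7, "fingers": 1},
  ],
)

```text
invalid input at $.increments[0]: expected keys dx, dy, dz, wx, wy, wz, fingers
```

Emit:
send_rows(
  increments=[
    {"dy": -1, "dz": -2.7, "fingers": 1},
    {"dy": -1, "dz": -2.7, "fingers": 1},
    {"dy": -1, "dz": -2.7, "fingers": 1},
    {"dy": -1, "dz": -2.7, "fingers": 1},
    {"dy": -1, "dz": -2.7, "fingers": 1},
    {"dy": -0.5, "dz": -2.6, "fingers": 1},
    {"fingers": 1},
    {"fingers": 1},
  ],
)

```text
invalid input at $.increments[0]: expected keys dx, dy, dz, wx, wy, wz, fingers
```

Run:
```python
from h import *
s=telemetry.state();print(s['time_s'],s['eef_pos'],s['tcp_rot'],s['wrist_force'],s['joint_positions'])
im=snap('wrist','w1');cv2.imwrite('pics/w1.png',im[:,:,::-1])
for p in [(490.3,-271.3,124),(490.3,-271.3,99),(490.3,-271.3,75)]:print(proj('wrist',p,s))
R=np.array(s['tcp_rot']);print(R.T@(np.array([490.3,-271.3,99])-s['eef_pos']))
```

```text
0.1 [ 176.50744085 -520.72620769  249.65342728] [[-3.62822821e-04  3.21028240e-01 -9.47069553e-01]
 [ 1.12702747e-03 -9.47068882e-01 -3.21028445e-01]
 [-9.99999299e-01 -1.18384985e-03 -1.81894410e-05]] [ 0.77035406 -0.01761177  0.14712951] [-7.12756947e+01  5.00876584e+00  1.00398116e+01  9.50988754e+01
  1.04119853e-03  8.99991719e+01]
[  28.98032295 -469.73426156]
[  58.35405856 -402.20383115]
[  81.20269376 -349.47727238]
[ 150.82058077 -135.30917565 -377.25354579]
```

View pics/w1.png

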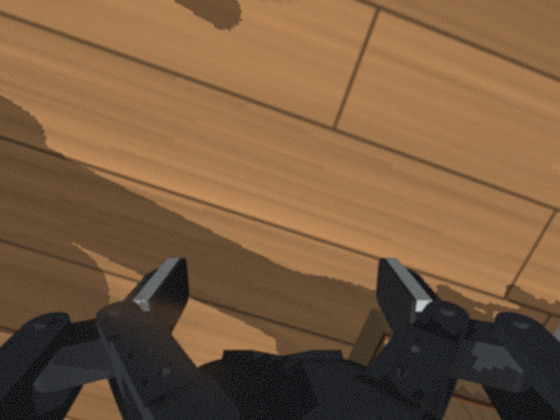

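The moves were refused because every row needs all the keys, so this wrist view from the start pose shows only counter. I'll resend with all keys.

Emit:
send_rows(
  increments=[
    {"dx": 0, "dy": -1, "dz": -2.7, "wx": 0, "wy": 0, "wz": 0, "fingers": 1},
    {"dx": 0, "dy": -1, "dz": -2.7, "wx": 0, "wy": 0, "wz": 0, "fingers": 1},
    {"dx": 0, "dy": -1, "dz": -2.7, "wx": 0, "wy": 0, "wz": 0, "fingers": 1},
    {"dx": 0, "dy": -1, "dz": -2.7, "wx": 0, "wy": 0, "wz": 0, "fingers": 1},
    {"dx": 0, "dy": -1, "dz": -2.7, "wx": 0, "wy": 0, "wz": 0, "fingers": 1},
    {"dx": 0, "dy": -1, "dz": -2.7, "wx": 0, "wy": 0, "wz": 0, "fingers": 1},
    {"dx": 0, "dy": -1, "dz": -2.7, "wx": 0, "wy": 0, "wz": 0, "fingers": 1},
    {"dx": 0, "dy": -1, "dz": -2.7, "wx": 0, "wy": 0, "wz": 0, "fingers": 1},
  ],
)

```text
time_s: 0.82
eef_pos: [356.3, -374.7, 250.1]
tcp_rot: [[-0.0, 0.321, -0.947], [0.0, -0.947, -0.321], [-1.0, -0.0, 0.0]]
wrist_force: [0.5, 0.2, 0.9]
width: 85.0
```

Emit:
send_rows(
  increments=[
    {"dx": 0, "dy": -1, "dz": -2.7, "wx": 0, "wy": 0, "wz": 0, "fingers": 1},
    {"dx": 0, "dy": -1, "dz": -2.7, "wx": 0, "wy": 0, "wz": 0, "fingers": 1},
    {"dx": 0, "dy": -1, "dz": -2.7, "wx": 0, "wy": 0, "wz": 0, "fingers": 1},
    {"dx": 0, "dy": -1, "dz": -2.7, "wx": 0, "wy": 0, "wz": 0, "fingers": 1},
    {"dx": 0, "dy": -1, "dz": -2.7, "wx": 0, "wy": 0, "wz": 0, "fingers": 1},
    {"dx": 0, "dy": -0.5, "dz": -2.6, "wx": 0, "wy": 0, "wz": 0, "fingers": 1},
    {"dx": 0, "dy": 0, "dz": 0, "wx": 0, "wy": 0, "wz": 0, "fingers": 1},
    {"dx": 0, "dy": 0, "dz": 0, "wx": 0, "wy": 0, "wz": 0, "fingers": 1},
  ],
)

```text
time_s: 1.48
eef_pos: [491.0, -271.1, 249.6]
tcp_rot: [[-0.001, 0.323, -0.946], [0.001, -0.946, -0.323], [-1.0, -0.001, 0.001]]
wrist_force: [-0.2, -0.5, 0.1]
width: 85.1
```

Run:
```python
from h import *
s=telemetry.state();print(s['time_s'],s['eef_pos'],s['tcp_rot'],s['wrist_force'],s['joint_positions'])
im=snap('wrist','w2')
for p in [(490.3,-271.3,123),(490.3,-271.3,99),(490.3,-271.3,75)]:print(proj('wrist',p,s))
R=np.array(s['tcp_rot']);print(R.T@(np.array([490.3,-271.3,99])-s['eef_pos']))
```

```text
1.4833 [ 491.00937889 -271.13005886  249.57265386] [[-1.11924430e-03  3.23129005e-01 -9.46354264e-01]
 [ 5.38064032e-04 -9.46354526e-01 -3.23129730e-01]
 [-9.99999229e-01 -8.70860299e-04  8.85337811e-04]] [-0.19314055 -0.478295    0.05173573] [-2.89051030e+01  6.55207567e+00  1.17012543e+01  9.52202191e+01
 -4.00872831e-03  1.32242610e+02]
[280.77797628 206.15493186]
[280.90100322 199.04678966]
[281.00542511 193.01442168]
[1.50573240e+02 6.27314159e-02 5.92929107e-01]
```

View pics/w2.png

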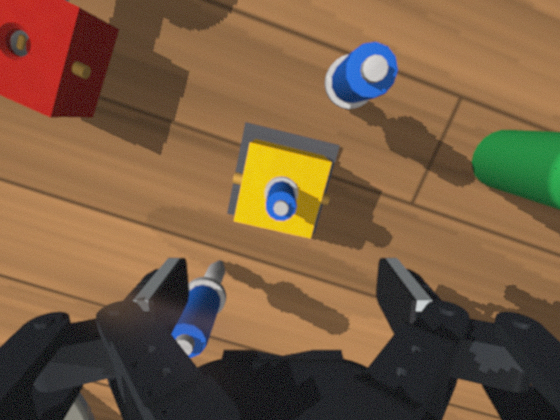

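The pin's grip top appears at (281,208), against a prediction of (281,206), so it is confirmed within about 1 mm. Descending to grasp.

Emit:
send_rows(
  increments=[
    {"dx": 1.8, "dy": 0, "dz": 0, "wx": 0, "wy": 0, "wz": 0, "fingers": 1},
    {"dx": 1.8, "dy": 0, "dz": 0, "wx": 0, "wy": 0, "wz": 0, "fingers": 1},
    {"dx": 1.8, "dy": 0, "dz": 0, "wx": 0, "wy": 0, "wz": 0, "fingers": 1},
    {"dx": 1.8, "dy": 0, "dz": 0, "wx": 0, "wy": 0, "wz": 0, "fingers": 1},
    {"dx": 1.8, "dy": 0, "dz": 0, "wx": 0, "wy": 0, "wz": 0, "fingers": 1},
    {"dx": 1.8, "dy": 0, "dz": 0, "wx": 0, "wy": 0, "wz": 0, "fingers": 1},
    {"dx": 1.8, "dy": 0, "dz": 0, "wx": 0, "wy": 0, "wz": 0, "fingers": 1},
    {"dx": 1.8, "dy": 0, "dz": 0, "wx": 0, "wy": 0, "wz": 0, "fingers": 1},
  ],
)

```text
time_s: 2.2
eef_pos: [489.2, -272.9, 105.6]
tcp_rot: [[0.0, 0.32, -0.948], [-0.0, -0.948, -0.32], [-1.0, 0.0, 0.0]]
wrist_force: [-1.5, 0.2, 0.3]
width: 85.4
```

Emit:
send_rows(
  increments=[
    {"dx": 0.6, "dy": 0, "dz": 0, "wx": 0, "wy": 0, "wz": 0, "fingers": 1},
    {"dx": 0, "dy": 0, "dz": 0, "wx": 0, "wy": 0, "wz": 0, "fingers": 1},
    {"dx": 0, "dy": 0, "dz": 0, "wx": 0, "wy": 0, "wz": 0, "fingers": 0},
    {"dx": 0, "dy": 0, "dz": 0, "wx": 0, "wy": 0, "wz": 0, "fingers": 0},
    {"dx": 0, "dy": 0, "dz": 0, "wx": 0, "wy": 0, "wz": 0, "fingers": 0},
    {"dx": 0, "dy": 0, "dz": 0, "wx": 0, "wy": 0, "wz": 0, "fingers": 0},
    {"dx": 0, "dy": 0, "dz": 0, "wx": 0, "wy": 0, "wz": 0, "fingers": 0},
    {"dx": 0, "dy": 0, "dz": 0, "wx": 0, "wy": 0, "wz": 0, "fingers": 0},
  ],
)

```text
time_s: 2.87
eef_pos: [490.4, -271.7, 101.2]
tcp_rot: [[0.001, 0.321, -0.947], [0.0, -0.947, -0.321], [-1.0, -0.0, -0.001]]
wrist_force: [-2.6, 3.5, 6.5]
width: 25.0
```

Emit:
send_rows(
  increments=[
    {"dx": 0, "dy": 0, "dz": 0, "wx": 0, "wy": 0, "wz": 0, "fingers": 0},
    {"dx": 0, "dy": 0, "dz": 0, "wx": 0, "wy": 0, "wz": 0, "fingers": 0},
    {"dx": 0, "dy": 0, "dz": 0, "wx": 0, "wy": 0, "wz": 0, "fingers": 0},
    {"dx": 0, "dy": 0, "dz": 0, "wx": 0, "wy": 0, "wz": 0, "fingers": 0},
  ],
)

```text
time_s: 3.2
eef_pos: [490.4, -271.7, 101.2]
tcp_rot: [[0.001, 0.321, -0.947], [0.0, -0.947, -0.321], [-1.0, 0.0, -0.001]]
wrist_force: [-2.2, 2.9, 5.9]
width: 24.3
```

Gripped at 24.3 mm opening, close to the 26 mm grip. Pulling up.

Emit:
send_rows(
  increments=[
    {"dx": -0.3, "dy": 0, "dz": 0, "wx": 0, "wy": 0, "wz": 0, "fingers": 0},
    {"dx": -0.3, "dy": 0, "dz": 0, "wx": 0, "wy": 0, "wz": 0, "fingers": 0},
    {"dx": -0.3, "dy": 0, "dz": 0, "wx": 0, "wy": 0, "wz": 0, "fingers": 0},
    {"dx": -0.3, "dy": 0, "dz": 0, "wx": 0, "wy": 0, "wz": 0, "fingers": 0},
    {"dx": -0.3, "dy": 0, "dz": 0, "wx": 0, "wy": 0, "wz": 0, "fingers": 0},
    {"dx": -0.3, "dy": 0, "dz": 0, "wx": 0, "wy": 0, "wz": 0, "fingers": 0},
    {"dx": -0.3, "dy": 0, "dz": 0, "wx": 0, "wy": 0, "wz": 0, "fingers": 0},
    {"dx": -0.3, "dy": 0, "dz": 0, "wx": 0, "wy": 0, "wz": 0, "fingers": 0},
  ],
)

```text
time_s: 3.87
eef_pos: [490.5, -272.4, 125.0]
tcp_rot: [[0.001, 0.321, -0.947], [-0.001, -0.947, -0.321], [-1.0, 0.001, -0.0]]
wrist_force: [0.5, -0.8, -1.3]
width: 24.4
```

Emit:
send_rows(
  increments=[
    {"dx": -0.9, "dy": 0, "dz": 0, "wx": 0, "wy": 0, "wz": 0, "fingers": 0},
    {"dx": -0.9, "dy": 0, "dz": 0, "wx": 0, "wy": 0, "wz": 0, "fingers": 0},
    {"dx": -0.9, "dy": 0, "dz": 0, "wx": 0, "wy": 0, "wz": 0, "fingers": 0},
    {"dx": -0.9, "dy": 0, "dz": 0, "wx": 0, "wy": 0, "wz": 0, "fingers": 0},
    {"dx": -0.9, "dy": 0, "dz": 0, "wx": 0, "wy": 0, "wz": 0, "fingers": 0},
    {"dx": -0.9, "dy": 0, "dz": 0, "wx": 0, "wy": 0, "wz": 0, "fingers": 0},
    {"dx": -0.9, "dy": 0, "dz": 0, "wx": 0, "wy": 0, "wz": 0, "fingers": 0},
    {"dx": -0.9, "dy": 0, "dz": 0, "wx": 0, "wy": 0, "wz": 0, "fingers": 0},
  ],
)

```text
time_s: 4.53
eef_pos: [490.3, -272.0, 197.3]
tcp_rot: [[0.0, 0.321, -0.947], [-0.0, -0.947, -0.321], [-1.0, 0.0, -0.0]]
wrist_force: [-0.1, -0.5, -1.2]
width: 24.8
```

Run:
```python
from h import *
s=telemetry.state();print(s['time_s'],s['eef_pos'],s['wrist_force'],s['wrist_torque'],s['width'])
a=snap('scene','s3');b=snap('top','t3')
p=np.array(s['eef_pos'])
def crop(im,n,c,w=60,h=75,k=5):
    u=proj(n,p+[0,0,-30]).round().astype(int);x,y=max(u[0]-w//2-10,0),max(u[1]-h//2,0);print(n,'crop origin',x,y,'grip',proj(n,p),'nose',proj(n,p-[0,0,87]))
    return cv2.resize(im[y:y+h,x:x+80,::-1],None,fx=k,fy=k,interpolation=2)
cv2.imwrite('pics/c3.png',np.hstack([crop(a,'scene',0),crop(b,'top',0)]))
R=np.array(s['tcp_rot']);print(R.T@(np.array([543.6,-4.6,99])-p))
```

```text
4.5333 [ 490.28440779 -272.00774386  197.28640389] [-0.14890558 -0.45554859 -1.17187629] [-0.0065067   0.0109493  -0.02599388] 24.76026667235823
scene crop origin 81 113 grip [118.86300446 137.78260402] nose [125.83803541 173.56465497]
top crop origin 406 171 grip [452.61600695 205.41560379] nose [433.99338214 212.40671274]
[  98.287495   -236.15243264 -136.31312455]
```

View pics/c3.png

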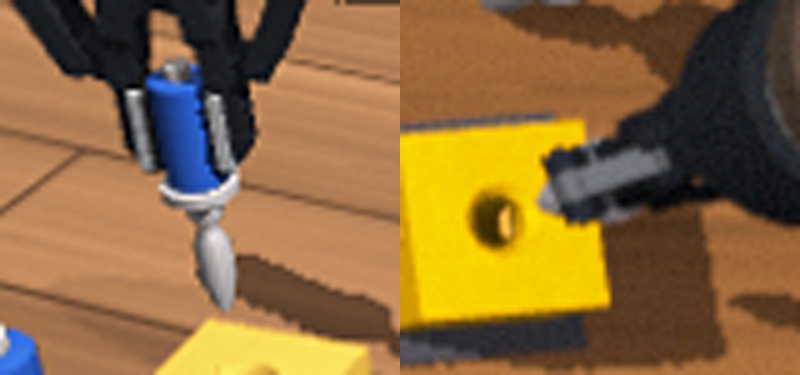

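The pin is out with both catches released, hanging straight: nose at scene (126.6,174.6) against a predicted (125.8,173.6). Carrying it to the hole.

Emit:
send_rows(
  increments=[
    {"dx": 0, "dy": -2, "dz": -1.1, "wx": 0, "wy": 0, "wz": 0, "fingers": 0},
    {"dx": 0, "dy": -2, "dz": -1.1, "wx": 0, "wy": 0, "wz": 0, "fingers": 0},
    {"dx": 0, "dy": -2, "dz": -1.1, "wx": 0, "wy": 0, "wz": 0, "fingers": 0},
    {"dx": 0, "dy": -2, "dz": -1.1, "wx": 0, "wy": 0, "wz": 0, "fingers": 0},
    {"dx": 0, "dy": -2, "dz": -1.1, "wx": 0, "wy": 0, "wz": 0, "fingers": 0},
    {"dx": 0, "dy": -2, "dz": -1.1, "wx": 0, "wy": 0, "wz": 0, "fingers": 0},
    {"dx": 0, "dy": -2, "dz": -1.1, "wx": 0, "wy": 0, "wz": 0, "fingers": 0},
    {"dx": 0, "dy": -2, "dz": -1.1, "wx": 0, "wy": 0, "wz": 0, "fingers": 0},
  ],
)

```text
time_s: 5.3
eef_pos: [522.2, -91.1, 195.9]
tcp_rot: [[-0.001, 0.321, -0.947], [0.0, -0.947, -0.321], [-1.0, -0.0, 0.001]]
wrist_force: [0.3, -0.9, -0.8]
width: 24.8
```

Emit:
send_rows(
  increments=[
    {"dx": 0, "dy": -1.9, "dz": -1.2, "wx": 0, "wy": 0, "wz": 0, "fingers": 0},
    {"dx": 0, "dy": -1.9, "dz": -1.2, "wx": 0, "wy": 0, "wz": 0, "fingers": 0},
    {"dx": 0, "dy": -1.9, "dz": -1.2, "wx": 0, "wy": 0, "wz": 0, "fingers": 0},
    {"dx": 0, "dy": -1.9, "dz": -1.2, "wx": 0, "wy": 0, "wz": 0, "fingers": 0},
    {"dx": 0.8, "dy": 0, "dz": 0, "wx": 0, "wy": 0, "wz": 0, "fingers": 0},
    {"dx": 0.8, "dy": 0, "dz": 0, "wx": 0, "wy": 0, "wz": 0, "fingers": 0},
    {"dx": 0.5, "dy": 0, "dz": 0, "wx": 0, "wy": 0, "wz": 0, "fingers": 0},
    {"dx": 0, "dy": 0, "dz": 0, "wx": 0, "wy": 0, "wz": 0, "fingers": 0},
  ],
)

```text
time_s: 5.97
eef_pos: [542.5, -5.6, 173.4]
tcp_rot: [[-0.003, 0.32, -0.947], [-0.0, -0.947, -0.32], [-1.0, -0.001, 0.003]]
wrist_force: [-0.9, -0.6, -0.8]
width: 24.4
```

Run:
```python
from h import *
s=telemetry.state();print(s['time_s'],s['eef_pos'],s['wrist_force'],s['joint_positions'])
a=snap('scene','s4');b=snap('top','t4');w=snap('wrist','w4')
p=np.array(s['eef_pos']);h=[543.6,-4.6,70]
def crop(im,x,y,w,h,k):return cv2.resize(im[y:y+h,x:x+w,::-1],None,fx=k,fy=k,interpolation=2)
cv2.imwrite('pics/c4.png',np.hstack([crop(a,188,160,80,110,5),crop(w,182,100,200,275,2)]))
for n,q in(('scene',h),('scene',p-[0,0,89]),('wrist',h),('wrist',p-[0,0,89])):print(n,proj(n,q,s))
R=np.array(s['tcp_rot']);print(R.T@(np.array([543.6,-4.6,99])-p))
```

```text
5.9667 [542.46077238  -5.56254671 173.38456846] [-0.88558717 -0.61903541 -0.77907505] [-5.82589430e-01  3.21578065e+00 -2.97013263e-01  8.66427687e+01
 -1.00282254e-02  1.60735538e+02]
scene [227.55731949 232.62901825]
scene [226.95442411 226.37318572]
wrist [279.97057054 211.4010098 ]
wrist [280.61060803 219.05187508]
[74.3810563  -0.49258064 -1.58246257]
```

View pics/c4.png

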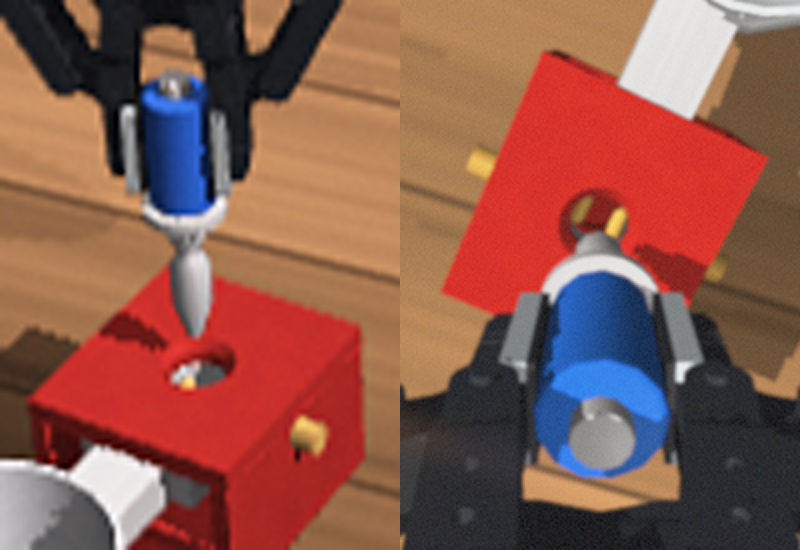

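Nose at scene (227,227.4) and hole at (228.4,233.2); the wrist view puts the hole at (279,211), 1 px from prediction. I'll shift 1–2 mm and go down in stages.

Emit:
send_rows(
  increments=[
    {"dx": 0, "dy": -0.1, "dz": -0.15, "wx": 0, "wy": 0, "wz": 0, "fingers": 0},
    {"dx": 0, "dy": 0, "dz": 0, "wx": 0, "wy": 0, "wz": 0, "fingers": 0},
    {"dx": 0.5, "dy": 0, "dz": 0, "wx": 0, "wy": 0, "wz": 0, "fingers": 0},
    {"dx": 0.5, "dy": 0, "dz": 0, "wx": 0, "wy": 0, "wz": 0, "fingers": 0},
    {"dx": 0.5, "dy": 0, "dz": 0, "wx": 0, "wy": 0, "wz": 0, "fingers": 0},
    {"dx": 0.5, "dy": 0, "dz": 0, "wx": 0, "wy": 0, "wz": 0, "fingers": 0},
    {"dx": 0.3, "dy": 0, "dz": 0, "wx": 0, "wy": 0, "wz": 0, "fingers": 0},
    {"dx": 0, "dy": 0, "dz": 0, "wx": 0, "wy": 0, "wz": 0, "fingers": 0},
  ],
)

```text
time_s: 6.78
eef_pos: [544.0, -3.4, 151.2]
tcp_rot: [[-0.001, 0.321, -0.947], [0.0, -0.947, -0.321], [-1.0, -0.0, 0.001]]
wrist_force: [-0.8, -0.8, -1.2]
width: 24.5
```

Nose is about 10 mm below the mouth with no side force. Continuing.

Emit:
send_rows(
  increments=[
    {"dx": 0.4, "dy": 0, "dz": 0, "wx": 0, "wy": 0, "wz": 0, "fingers": 0},
    {"dx": 0.4, "dy": 0, "dz": 0, "wx": 0, "wy": 0, "wz": 0, "fingers": 0},
    {"dx": 0.4, "dy": 0, "dz": 0, "wx": 0, "wy": 0, "wz": 0, "fingers": 0},
    {"dx": 0.4, "dy": 0, "dz": 0, "wx": 0, "wy": 0, "wz": 0, "fingers": 0},
    {"dx": 0.4, "dy": 0, "dz": 0, "wx": 0, "wy": 0, "wz": 0, "fingers": 0},
  ],
)

```text
time_s: 7.2
eef_pos: [544.7, -3.9, 132.6]
tcp_rot: [[0.001, 0.321, -0.947], [-0.001, -0.947, -0.321], [-1.0, 0.002, -0.001]]
wrist_force: [-0.8, -4.7, 5.5]
width: 24.8
```

Emit:
send_rows(
  increments=[
    {"dx": 0.4, "dy": 0, "dz": 0, "wx": 0, "wy": 0, "wz": 0, "fingers": 0},
    {"dx": 0.4, "dy": 0, "dz": 0, "wx": 0, "wy": 0, "wz": 0, "fingers": 0},
    {"dx": 0.4, "dy": 0, "dz": 0, "wx": 0, "wy": 0, "wz": 0, "fingers": 0},
    {"dx": 0.4, "dy": 0, "dz": 0, "wx": 0, "wy": 0, "wz": 0, "fingers": 0},
  ],
)

```text
time_s: 7.53
eef_pos: [544.7, -3.2, 116.4]
tcp_rot: [[0.001, 0.321, -0.947], [0.001, -0.947, -0.321], [-1.0, -0.0, -0.001]]
wrist_force: [0.3, 1.5, 5.9]
width: 24.4
```

Emit:
send_rows(
  increments=[
    {"dx": 0.3, "dy": 0, "dz": 0, "wx": 0, "wy": 0, "wz": 0, "fingers": 0},
    {"dx": 0.3, "dy": 0, "dz": 0, "wx": 0, "wy": 0, "wz": 0, "fingers": 0},
    {"dx": 0.3, "dy": 0, "dz": 0, "wx": 0, "wy": 0, "wz": 0, "fingers": 0},
    {"dx": 0.3, "dy": 0, "dz": 0, "wx": 0, "wy": 0, "wz": 0, "fingers": 0},
    {"dx": 0, "dy": 0, "dz": 0, "wx": 0, "wy": 0, "wz": 0, "fingers": 0},
  ],
)

```text
time_s: 7.95
eef_pos: [543.9, -3.8, 103.1]
tcp_rot: [[-0.002, 0.321, -0.947], [-0.001, -0.947, -0.321], [-1.0, 0.0, 0.002]]
wrist_force: [-0.1, -3.2, -5.0]
width: 24.7
```

Emit:
send_rows(
  increments=[
    {"dx": 0.2, "dy": 0, "dz": 0, "wx": 0, "wy": 0, "wz": 0, "fingers": 0},
    {"dx": 0.1, "dy": 0, "dz": 0, "wx": 0, "wy": 0, "wz": 0, "fingers": 0},
    {"dx": 0, "dy": 0, "dz": 0, "wx": 0, "wy": 0, "wz": 0, "fingers": 0},
  ],
)

```text
time_s: 8.2
eef_pos: [544.1, -3.6, 101.2]
tcp_rot: [[-0.001, 0.321, -0.947], [-0.0, -0.947, -0.321], [-1.0, 0.0, 0.001]]
wrist_force: [-1.9, -4.2, 0.8]
width: 24.7
```

Emit:
send_rows(
  increments=[
    {"dx": 0.1, "dy": 0, "dz": 0, "wx": 0, "wy": 0, "wz": 0, "fingers": 0},
    {"dx": 0, "dy": 0, "dz": 0, "wx": 0, "wy": 0, "wz": 0, "fingers": 0},
  ],
)

```text
time_s: 8.37
eef_pos: [544.2, -3.6, 101.2]
tcp_rot: [[0.0, 0.321, -0.947], [-0.0, -0.947, -0.321], [-1.0, 0.0, -0.0]]
wrist_force: [-5.3, -3.5, 7.8]
width: 24.6
```

Emit:
send_rows(
  increments=[
    {"dx": 0.1, "dy": 0, "dz": 0, "wx": 0, "wy": 0, "wz": 0, "fingers": 0},
    {"dx": 0, "dy": 0, "dz": 0, "wx": 0, "wy": 0, "wz": 0, "fingers": 0},
  ],
)

```text
time_s: 8.53
eef_pos: [544.2, -3.6, 101.1]
tcp_rot: [[0.001, 0.321, -0.947], [-0.0, -0.947, -0.321], [-1.0, 0.001, -0.001]]
wrist_force: [-8.8, -3.3, 14.4]
width: 24.5
```

Stalled hard at z 101.1, the same as the home height in the store, so it is seated. One more small push, then open.

Emit:
send_rows(
  increments=[
    {"dx": 0.05, "dy": 0, "dz": 0, "wx": 0, "wy": 0, "wz": 0, "fingers": 0},
    {"dx": -0.2, "dy": 0, "dz": 0, "wx": 0, "wy": 0, "wz": 0, "fingers": 0},
    {"dx": 0, "dy": 0, "dz": 0, "wx": 0, "wy": 0, "wz": 0, "fingers": 1},
    {"dx": 0, "dy": 0, "dz": 0, "wx": 0, "wy": 0, "wz": 0, "fingers": 1},
    {"dx": 0, "dy": 0, "dz": 0, "wx": 0, "wy": 0, "wz": 0, "fingers": 1},
    {"dx": 0, "dy": 0, "dz": 0, "wx": 0, "wy": 0, "wz": 0, "fingers": 1},
    {"dx": 0, "dy": 0, "dz": 0, "wx": 0, "wy": 0, "wz": 0, "fingers": 1},
    {"dx": 0, "dy": 0, "dz": 0, "wx": 0, "wy": 0, "wz": 0, "fingers": 1},
  ],
)

```text
time_s: 9.2
eef_pos: [544.4, -3.3, 100.6]
tcp_rot: [[-0.0, 0.321, -0.947], [0.0, -0.947, -0.321], [-1.0, -0.0, 0.0]]
wrist_force: [0.5, 0.1, -0.2]
width: 85.6
```

Emit:
send_rows(
  increments=[
    {"dx": 0, "dy": 0, "dz": 0, "wx": 0, "wy": 0, "wz": 0, "fingers": 1},
    {"dx": 0, "dy": 0, "dz": 0, "wx": 0, "wy": 0, "wz": 0, "fingers": 1},
  ],
)

```text
time_s: 9.37
eef_pos: [544.4, -3.4, 100.7]
tcp_rot: [[-0.0, 0.321, -0.947], [0.0, -0.947, -0.321], [-1.0, -0.0, -0.0]]
wrist_force: [0.9, -0.2, 0.5]
width: 85.7
```

Emit:
send_rows(
  increments=[
    {"dx": -1, "dy": 0, "dz": 0, "wx": 0, "wy": 0, "wz": 0, "fingers": 1},
    {"dx": -1.8, "dy": 0, "dz": 0, "wx": 0, "wy": 0, "wz": 0, "fingers": 1},
    {"dx": -1.8, "dy": 0, "dz": 0, "wx": 0, "wy": 0, "wz": 0, "fingers": 1},
    {"dx": -1.8, "dy": 0, "dz": 0, "wx": 0, "wy": 0, "wz": 0, "fingers": 1},
    {"dx": -1.8, "dy": 0, "dz": 0, "wx": 0, "wy": 0, "wz": 0, "fingers": 1},
    {"dx": -1.8, "dy": 0, "dz": 0, "wx": 0, "wy": 0, "wz": 0, "fingers": 1},
    {"dx": -1.8, "dy": 0, "dz": 0, "wx": 0, "wy": 0, "wz": 0, "fingers": 1},
    {"dx": 0, "dy": 0, "dz": 0, "wx": 0, "wy": 0, "wz": 0, "fingers": 1},
  ],
)

```text
time_s: 10.03
eef_pos: [545.4, -3.4, 223.4]
tcp_rot: [[0.006, 0.321, -0.947], [-0.0, -0.947, -0.321], [-1.0, 0.002, -0.005]]
wrist_force: [1.2, -0.3, 0.6]
width: 85.6
```

Run:
```python
from h import *
s=telemetry.state();print(s['time_s'],s['eef_pos'],s['wrist_force'])
a=snap('scene','s5');w=snap('wrist','w5')
def crop(im,x,y,w,h,k):return cv2.resize(im[y:y+h,x:x+w,::-1],None,fx=k,fy=k,interpolation=2)
cv2.imwrite('pics/c5.png',np.hstack([crop(a,188,180,80,90,5),crop(w,182,100,200,225,2)]))
for z in(123,75,70):print(z,proj('scene',[544,-4,z]),proj('wrist',[544,-4,z],s))
```

```text
10.0333 [545.41773427  -3.4334077  223.4113154 ] [ 1.225872   -0.25440264  0.62650881]
123 [226.16931708 210.96338197] [280.4535286  217.34656576]
75 [227.59741718 230.81773781] [280.60844797 201.52706809]
70 [227.74218781 232.82280945] [280.62170104 200.17423057]
```

View pics/c5.png

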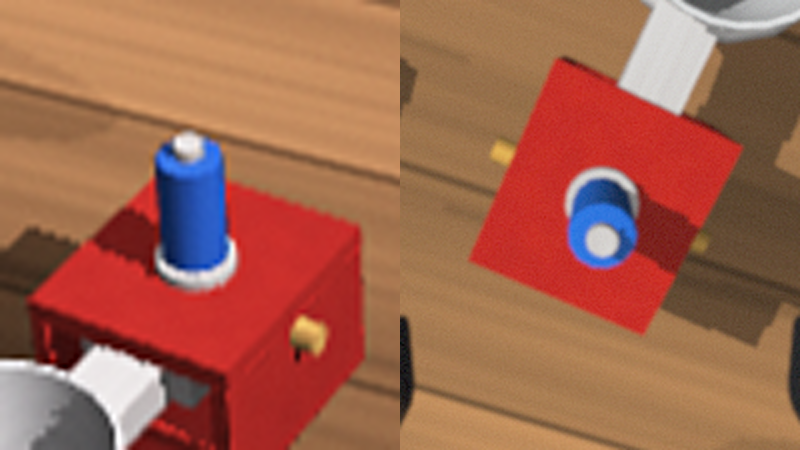

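View pics/s5.png

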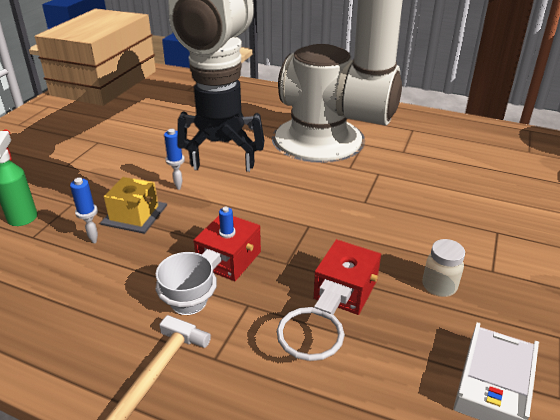

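The pin stands upright with its flange on the bracket at scene (227,232). Its grip top is at (226,210), against a prediction of (226,211) for fully home. The jar at (444,268) and everything else are unmoved, and the arm is clear.

```bash
python3 -c "
from plant import arm;print(arm.finish_job())"
```

```text
the job is handed in; nothing more can be done
None
```

The smallest blue pin is out of the yellow block and pushed fully home in the cup bracket's hole. I let go, backed the arm clear and handed the job in at about 10 s of the 48 s allowed.

- **Seating:** pushing stalled at 14 N with the tool at z 101.1 mm, the same height at which I gripped the pin when it was home in the block.
- **Last pictures:** the flange sits flush on the bracket and the grip top is within about 1 px of where a fully home pin should show. The pin stayed upright, and the jar and the other items have not moved.
- **Force and misses:** the largest force I read was about 17 N. My first two move calls were refused because the rows lacked some keys; nothing moved, and I resent them. No check failed or disagreed.

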